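Shim the short foot of a rocking scanner stand

TASK

The surface scanner on the bench rocks because one of its four feet is too short. Push the wooden shim along the bench, nose first, under that short foot until the foot has climbed the ramp and rests on the shim's flat top, so that the stand is level. Then press down on the black cap at the end of the opposite arm to check that the stand no longer rocks, and let go; only push and press, never lift the shim or the stand, and leave the stand in its place and everything else on the bench alone.

Things in the scene. Friction and masses are not known exactly. Their poses are not given: they have to be found in the camera images.
- stand: Surface scanner, 2.2 kg, loose, on a plus-shaped base of four arms (22 mm wide, tops 36 mm above the bench). Origin: centre of the plus at bench level; x, y along the arms, z up. 125 mm out on each arm: a 28 mm foot below, a black 32 mm cap above (top 44 mm high). The +y foot is 10 mm short, so the stand leans that way by 0.08 rad, the short foot on the bench and the -y foot 10 mm up in the air.
- scanner_head (a point): Centre of the white scanner head, 62 mm along the stand's x, 80 mm along y, 50 mm tall, its top 180 mm above the bench. It sits on a 22 mm post on a round hub (90 mm diameter, top 46 mm high), all 18 mm from the stand's origin towards +y.
- short_foot (a point): Centre of the underside of the short foot, at the end of the stand's +y arm; axes as the stand's. The underside is flat over 12 mm diameter, then bevelled 3.5 mm up to its 28 mm diameter. It carries about 4 N, so driving the shim under it takes some 5 to 15 N; friction holds the stand.
- far_cap: The black cap (32 mm diameter, 8 mm thick) at the end of the stand's -y arm, opposite to the short foot: the cap to press. Origin at the centre of its top face, 44 mm above the bench when the stand is level, about 54 mm as it leans at the start. Axes as the stand's.
- shim: Loose light-wood shim, 110 x 60 mm (x, y), 60 g. Origin: centre of its underside; z up. Nose at x = +55 mm (1 mm thick), ramp rising to x = 0, flat top 10 mm high from x = 0 to -30 mm, heel block 24 mm high to the back end at x = -55 mm. It starts outside the short foot, pointing roughly at it, nose 30 to 70 mm from the foot's edge. A foot that meets the heel has its centre at x = -16 mm.
- shim_back (a point): Middle of the flat upright back face of the shim's heel (60 mm wide, 24 mm high), 12 mm above the bench: the face to push. Axes as the shim's, the push going along +x.
- swab_jar: Glass jar with a lid, 100 mm diameter, 150 mm tall; origin at the centre of its underside. Leave alone.
- shaker_tin: Steel shaker tin, 58 mm diameter, 97 mm tall; origin at the centre of its underside. Leave alone.
- flat_brush: Wide wooden brush lying flat, 180 mm long (x), 64 mm wide, 16 mm thick; origin on the bench near its middle. Leave alone.
- tweezers: Steel tweezers lying flat, 125 mm long (x), 6 mm high; origin under the middle. Leave alone.
- fine_brush: Thin paint brush lying flat, 170 mm long (x), 7 mm thick; origin under its middle. Leave alone.
- sherd_a: Pot sherd, about 40 x 35 mm, 7 mm thick, lying between the stand's +x and +y arms; origin at the centre of its underside. Leave alone.
- sherd_b: Pot sherd, about 40 x 35 mm, 7 mm thick, lying between the stand's -x and -y arms; origin at the centre of its underside. Leave alone.
Not all that is in view belongs to the job. Of the things like the shim, leave any that is blue or grey; of the rest the smaller one is meant.

How it is judged:
By the outcome, as a careful person would: the job done as asked, in the order asked, and still so for the second after the job is handed in, with the robot touching nothing.
It also fails if it takes over 54 s, if anything falls off the work surface, if the arm or the gripper's body presses on something with over 40 N, if the wrist force passes 120 N, or if a joint passes its speed limit or range.

ROBOT

A 7-joint arm with a two-finger parallel gripper is mounted at the origin on the work surface. World frame = base frame: x ahead of the robot, y to its left, z up, the work surface at z = 0. Lengths are in m, angles in rad, forces in N, time in s.
With the tool pointing down it reaches from about 0.425 to 0.875 m from the base axis. Payload 9.9 kg.
Tool frame: the origin (TCP) lies midway between the tips of the shut fingers; the grasp point (between the pads) lies 19 mm behind it; z points along the fingers, y is the line along which they close (so a half turn about z gives the same grasp; the last joint's range is limited). The gripper opens to 85 mm and grips with 20 to 120 N. Pads are 22 mm wide; open, the fingers measure 114 mm over their backs; the gripper's body (76 mm by 85 mm) begins 54 mm behind the grasp point. The pads swing forward as they close: fully open they stand 13 mm farther back than shut.
Start: joints at [-1.386, 0.576, 0.025, 1.437, -0.015, 1.129, -0.057], TCP at [0.179, 0.651, 0.231] pointing down, gripper open.
Joint ranges: [-2.76, 2.76], [-0.34, 2.15], [-1.52, 1.57], [0.19, 2.46], [-1.09, 4.23], [0.17, 1.99], [-2.82, 2.82]. Speed limits (rad/s): [2.22, 2.22, 3.01, 3.01, 3.14, 3.14, 3.14].

INTERFACE

Orientations are given as a unit quaternion [w, x, y, z].
In Python, from station import monitor, viewer, arm, finder gives the robot as it stands.
- The arm moves only by the tool servo_tool, never from a script. Its argument "plan" is a list of rows, each a list of 5 numbers: the shift along the tool's x, y, z in m, then the turn about the tool's z in degrees, then the finger opening in m, from 0 to 0.0854. In form: [[tx, ty, tz, twist, grip], ...]. A call has 1 to 20 rows; each row is the pose to reach, as a shift and turn from the pose commanded when the call began, along the tool's axes at that moment; what a row does not reach only later rows make up. A row lasts 1/10 s, in which the tool goes at most 50 mm and 8.59 degrees, less where a joint would pass 70% of its speed; a pose out of reach is approached as far as the arm can. A call with a gripper value outside its range is refused whole. The fingers move at their own pace and stop on an object; "squeeze" is the grip in N (left out, the last holds). Time passes only in rows, so rows that repeat a pose let the fingers close. It gives the time, the measured TCP pose, the force, the opening and the grip force at its end, in the units of the state.
- monitor.state(): the state, without advancing time (a new reading comes with each control period).
- viewer.capture(name): name is "scene" or "top" or "wrist"; returns (picture, depth): 480x640x3 uint8, red, green, blue; 480x640 float32, m along the optical axis (not along the pixel's ray), 0 where there is no reading.
- viewer.calibration(name): a dict with "mtx" (3x3 intrinsics, pixels), "k1" (the pictures are not rectified: a ray, as slopes to the right and down, at radius r is drawn at 1 + k1 r^2 times it, then the intrinsics apply), "world_to_cam" (4x4, takes a point from world to camera coordinates). Camera axes: x right, y up, looking along -z (the intrinsics and any distortion apply to the point x, -y, -z); pixel columns grow to the right and rows downward; lengths in m; the calibration is good to about 2 mm. A picture is of the moment at which its call begins: read the wrist's pose just before it. calibration takes no time and is no camera call; for the wrist camera it gives the pose at the moment of the call.
- arm.job_done(): hands the job in; it is judged then, once.
Trained networks look in the newest picture that a camera, given by its name, has taken for a name from the list of things; names that differ only in an ending like _2 or _b are one class to them, and where a whole thing is asked for, a point or a joint stands for the part that bears it (a point fixed in the world has none). Each returns a list of dicts, best first, with "p" (0 to 1); they miss things now and then, are a little off and sometimes report something else, mostly with a low value. They report only what shows in the picture. A call takes as long as a camera call. They do not tell look-alikes from the thing itself.
- finder.recognise(thing, camera): "location" ([column, row] in pixels, amid what is visible of it).
The state is a dict: "time": time; "joints": joint angles; "dq": joint speeds; "joint_torque": joint torques, N m; "tool_pos": TCP position; "tool_rot": TCP orientation; "ft_force": force on the tool from outside, world axes, zero at the start; "wrist_torque": the same for the moment, N m; "gripper_width": finger opening in m; "grip_force": force on a finger pad.
Only numpy, scipy, OpenCV 4.12 (cv2) and the standard library are available. Lean on these libraries where they do the work, as an engineer would, in place of code of your own. Each camera call takes 0.05 s, during which the arm holds its last target. There are 200 camera calls.

## Working session

There is one attempt and no reset: what is moved stays moved. The work goes in short steps, Python scripts to look and compute and a tool call to move; the robot and the scene stay as the last step left them, time stands still between calls to the robot, and variables do not carry over. Pictures are saved under pics/ and viewed, at most 10 in all, crops included, and the job is handed in when it is done.

Besides the shell and the picture viewer there is one more tool, called after "Emit:" as a command line: name --pt "numbers of a row" for each row, then --argument value for the rest. servo_tool: Moves the arm, as the interface text tells. Its arguments: {"type":"object","properties":{"plan":{"type":"array"},"squeeze":{"type":"number"}},"required":["plan"]}

```bash
mkdir -p pics; cat > h.py <<'E'
import numpy as np, cv2
from station import monitor, viewer, arm, finder
def cap(n,f=None):
    c=viewer.calibration(n); p,d=viewer.capture(n)
    if f: cv2.imwrite(f'pics/{f}.png',p[:,:,::-1])
    return c,p,d
def rays(c,uv):
    K=np.array(c['mtx']);uv=np.atleast_2d(uv).astype(float)
    q=np.c_[(uv[:,0]-K[0,2])/K[0,0],(uv[:,1]-K[1,2])/K[1,1]]
    u=q.copy()
    for _ in range(20): u=q/(1+c['k1']*(u**2).sum(1,keepdims=True))
    return np.c_[u[:,0],-u[:,1],-np.ones(len(u))]
def onz(c,uv,z):
    r=rays(c,uv);M=np.linalg.inv(np.array(c['world_to_cam']));d=r@M[:3,:3].T;o=M[:3,3]
    return o+d*((z-o[2])/d[:,2])[:,None]
def bydepth(c,uv,dep):
    r=rays(c,uv);M=np.linalg.inv(np.array(c['world_to_cam']))
    return (r*np.asarray(dep).reshape(-1,1))@M[:3,:3].T+M[:3,3]
def pix(c,P):
    P=np.atleast_2d(P);W=np.array(c['world_to_cam']);q=P@W[:3,:3].T+W[:3,3]
    u=np.c_[q[:,0]/-q[:,2],-q[:,1]/-q[:,2]];u=u*(1+c['k1']*(u**2).sum(1,keepdims=True))
    K=np.array(c['mtx']);return u*[K[0,0],K[1,1]]+[K[0,2],K[1,2]]
E
python3 - <<'E'
from h import *
s=monitor.state();print(s['time'],s['tool_pos'],s['tool_rot'],s['ft_force'])
for n in('top','scene'):
    c,p,d=cap(n,n+'0')
    for t in('stand','scanner_head','short_foot','far_cap','shim','shim_back','swab_jar','shaker_tin','sherd_a'):
        for r in finder.recognise(t,n)[:4]:
            u=np.array(r['location']);i=np.round(u).astype(int);dd=d[min(i[1],479),min(i[0],639)]
            print(n,t,round(r['p'],2),u.round(),bydepth(c,u,[dd])[0].round(3))
E
```

```text
0.0 [0.17912981 0.65030366 0.23041514] [-7.29571257e-05  1.33979880e-01  9.90983677e-01 -8.59362092e-04] [ 0.98491508 -0.95554164 -0.16018784]
top stand 0.89 [359. 219.] [ 0.589 -0.084  0.181]
top scanner_head 0.87 [354. 220.] [ 0.586 -0.071  0.183]
top short_foot 0.75 [354. 220.] [ 0.585 -0.073  0.183]
top far_cap 0.45 [405. 228.] [ 0.579 -0.216  0.06 ]
top far_cap 0.37 [360. 218.] [ 0.591 -0.086  0.179]
top shim 0.91 [273. 202.] [0.65  0.136 0.014]
top shim 0.89 [287. 145.] [0.81  0.101 0.014]
top shim 0.75 [264. 262.] [0.488 0.158 0.011]
top shim 0.64 [262. 328.] [0.308 0.161 0.016]
top shim_back 0.91 [261. 327.] [0.312 0.164 0.017]
top shim_back 0.82 [266. 256.] [0.504 0.155 0.015]
top shim_back 0.79 [289. 146.] [0.806 0.093 0.012]
top shim_back 0.75 [272. 200.] [0.657 0.139 0.011]
top swab_jar 0.55 [175. 188.] [0.67  0.371 0.136]
top shaker_tin 0.62 [460. 293.] [ 0.41  -0.349  0.098]
top sherd_a 0.46 [340. 184.] [ 0.703 -0.046  0.012]
top sherd_a 0.46 [382. 254.] [ 0.511 -0.162  0.009]
scene stand 0.61 [290. 244.] [ 0.623 -0.04   0.135]
scene scanner_head 0.58 [289. 246.] [ 0.626 -0.039  0.133]
scene short_foot 0.62 [286. 244.] [ 0.633 -0.038  0.148]
scene short_foot 0.56 [541. 323.] [0.268 0.44  0.002]
scene shim 0.93 [268. 364.] [0.808 0.108 0.013]
scene shim 0.8 [382. 299.] [0.506 0.153 0.012]
scene shim 0.63 [442. 256.] [0.301 0.165 0.013]
scene shim 0.56 [331. 332.] [0.655 0.138 0.008]
scene shim_back 0.91 [439. 260.] [0.313 0.168 0.013]
scene shim_back 0.82 [385. 297.] [0.494 0.154 0.008]
scene shim_back 0.77 [331. 331.] [0.652 0.135 0.01 ]
scene swab_jar 0.64 [408. 414.] [0.699 0.393 0.133]
scene shaker_tin 0.68 [284. 156.] [ 0.414 -0.34   0.086]
scene sherd_a 0.68 [265. 292.] [ 0.704 -0.05   0.008]
scene sherd_a 0.4 [302. 222.] [ 0.494 -0.166  0.007]
```

View pics/top0.png

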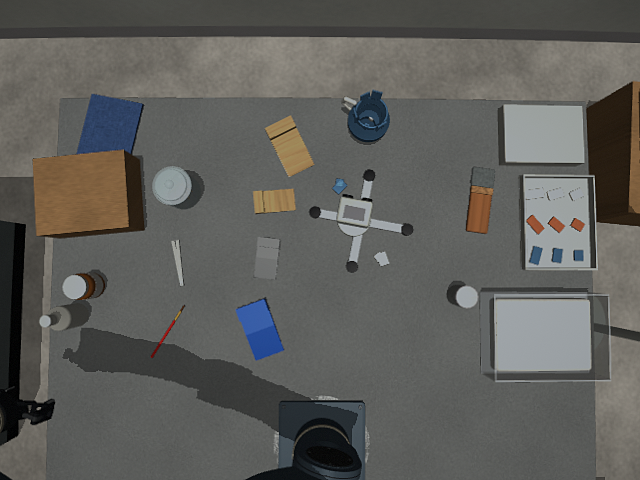

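View pics/scene0.png

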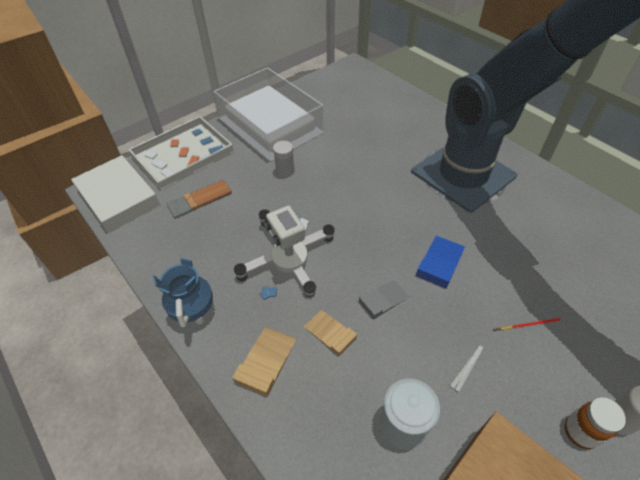

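The small light-wood shim is at (274,202) in the top view. The larger wooden one is at (289,146), and the grey and blue ones are at (267,258) and (260,328). The stand's caps are at (315,212), (407,229), (370,175) and (352,267). The short foot is the left one, facing the shim, and the far cap is at (407,229). Next I'll measure them.

```bash
python3 - <<'E'
from h import *
c=viewer.calibration('top');p=cv2.imread('pics/top0.png')
for n,u,z in(('short',(315,212),.034),('far',(407,229),.054),('a',(370,175),.044),('b',(352,267),.044)):
    g=p[u[1]-10:u[1]+11,u[0]-10:u[0]+11].max(2)
    k,l,st,ce=cv2.connectedComponentsWithStats((g<45).astype(np.uint8))
    i=1+st[1:,4].argmax();uv=ce[i]+[u[0]-10,u[1]-10]
    print(n,st[i,4],uv.round(1),onz(c,uv,z)[0].round(4))
hs=cv2.cvtColor(p,cv2.COLOR_BGR2HSV)
m=((hs[:,:,0]>10)&(hs[:,:,0]<28)&(hs[:,:,1]>70)&(hs[:,:,2]>90)).astype(np.uint8);m[:,:245]=0;m[:,305:]=0;m[:185]=0;m[220:]=0
pts=np.argwhere(m)[:,::-1].astype(float);W=onz(c,pts,.01)[:,:2]
r=cv2.minAreaRect(W.astype(np.float32));print(m.sum(),r,cv2.boxPoints(r).round(3).tolist())
w=viewer.calibration('wrist');M=np.linalg.inv(np.array(w['world_to_cam']));print(M.round(3),np.array(w['mtx'])[0])
E
```

```text
short 97 [314.7 211.8] [0.6221 0.0222 0.034 ]
far 72 [406.6 227.8] [ 0.5787 -0.2213  0.054 ]
a 104 [368.9 175. ] [ 0.7212 -0.1228  0.044 ]
b 25 [349.9 262.7] [ 0.4859 -0.0719  0.044 ]
899 ((0.6550493240356445, 0.1342088282108307), (0.062092751264572144, 0.11385422199964523), 3.203636407852173) [[0.6209999918937683, 0.1889999955892563], [0.6269999742507935, 0.07599999755620956], [0.6890000104904175, 0.07900000363588333], [0.6830000281333923, 0.19300000369548798]]
[[ 0.266 -0.914 -0.306  0.101]
 [ 0.964  0.253  0.084  0.672]
 [ 0.001 -0.318  0.948  0.373]
 [ 0.     0.     0.     1.   ]] [354.1308638    0.         314.45882859]
```

Emit:
servo_tool --pt "-0.584 -0.307 -0.02 84.6 0" --pt "-0.584 -0.307 -0.02 84.6 0" --pt "-0.584 -0.307 -0.02 84.6 0" --pt "-0.584 -0.307 -0.02 84.6 0" --pt "-0.584 -0.307 -0.02 84.6 0" --pt "-0.584 -0.307 -0.02 84.6 0" --pt "-0.584 -0.307 -0.02 84.6 0" --pt "-0.584 -0.307 -0.02 84.6 0" --pt "-0.584 -0.307 -0.02 84.6 0" --pt "-0.584 -0.307 -0.02 84.6 0" --pt "-0.584 -0.307 -0.02 84.6 0" --pt "-0.584 -0.307 -0.02 84.6 0" --pt "-0.584 -0.307 -0.02 84.6 0" --pt "-0.584 -0.307 -0.02 84.6 0" --pt "-0.584 -0.307 -0.02 84.6 0" --pt "-0.584 -0.307 -0.02 84.6 0" --pt "-0.584 -0.307 -0.02 84.6 0"

```text
time: 2.7
tool_pos: [0.6595, 0.202, 0.2512]
tool_rot: [-0.001, 0.765, 0.644, 0.0]
ft_force: [-0.7, 1.8, 0.1]
gripper_width: -0.0001
grip_force: 0.0
```

```bash
cat > look.py <<'E'
from h import *
import sys
f=sys.argv[1]
s=monitor.state();c,p,d=cap('wrist',f)
R=s['tool_rot'];print('t',round(s['time'],2),'tcp',np.round(s['tool_pos'],4),'xang',round(np.degrees(2*np.arctan2(R[2],R[1])),1),'F',np.round(s['ft_force'],1))
hs=cv2.cvtColor(p,cv2.COLOR_RGB2HSV)
m=((hs[:,:,0]>10)&(hs[:,:,0]<28)&(hs[:,:,1]>70)&(hs[:,:,2]>70)&(d>0)).astype(np.uint8)
v=np.argwhere(m);P=bydepth(c,v[:,::-1],d[v[:,0],v[:,1]])
k=(P[:,2]<.035)&(P[:,0]<.72)&(P[:,1]<.24)&(P[:,1]>-.0);m[:]=0;m[v[k,0],v[k,1]]=1
n,l,st,ce=cv2.connectedComponentsWithStats(m);i=1+st[1:,4].argmax()
k&=l[v[:,0],v[:,1]]==i;Q=P[k]
r=cv2.minAreaRect(Q[:,:2].astype(np.float32));b=cv2.boxPoints(r);print('shim rect',np.round(r[0],4),np.round(r[1],4),r[2],b.round(3).tolist(),'z',np.percentile(Q[:,2],[1,50,99]).round(3))
# long axis pointing to -y
e=[b[1]-b[0],b[2]-b[1]];e=max(e,key=np.linalg.norm);e=e/np.linalg.norm(e);e*=-np.sign(e[1])
C=np.array(r[0]);F=np.array(eval(sys.argv[2]) if len(sys.argv)>2 else (.622,.022))
print('head',np.degrees(np.arctan2(e[1],e[0])).round(1),'foot in shim x,y',((F-C)@e).round(4),((F-C)@[-e[1],e[0]]).round(4))
# dark cap near short foot
m=((p.max(2)<45)&(d>0)).astype(np.uint8);v=np.argwhere(m);P=bydepth(c,v[:,::-1],d[v[:,0],v[:,1]])
k=(abs(P[:,2]-.038)<.015)&(np.hypot(*(P[:,:2]-[.622,.022]).T)<.035)
if k.sum()>20:
    q=P[k];t=q[q[:,2]>np.percentile(q[:,2],60)-.004]
    cc,rr=cv2.minEnclosingCircle(t[:,:2].astype(np.float32));print('cap',np.round(cc,4),round(rr,4),'z',np.median(t[:,2]).round(4),k.sum())
E
python3 look.py w1
```

```text
t 2.7 tcp [0.6595 0.202  0.2512] xang 80.2 F [-0.7  1.8  0.1]
shim rect [0.6557 0.1322] [0.0601 0.1107] 6.2147698402404785 [[0.6200000047683716, 0.18400000035762787], [0.6320000290870667, 0.07400000095367432], [0.6919999718666077, 0.07999999821186066], [0.6800000071525574, 0.19099999964237213]] z [0.    0.009 0.025]
head -83.8 foot in shim x,y 0.1059 -0.0454
```

View pics/w1.png

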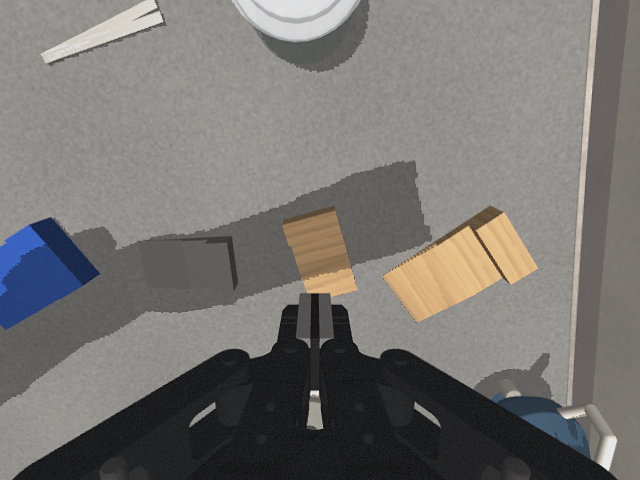

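The wrist view shows the shim at (320,250) with its heel towards the top. The big shim's nearest corner is at (385,277). The shim's axis misses the foot by about 45 mm, so I'll first nudge its nose sideways from the big-shim side. Before that I'll check the gap there.

```bash
python3 - <<'E'
from h import *
c=viewer.calibration('wrist');print(onz(c,[(385,277),(470,228)],.003).round(4))
e=np.array([.1083,-.994]);n=np.array([.994,.1083]);C=np.array([.6557,.1322])
s=monitor.state();T=s['tool_pos'];a=np.radians(80.2);tx=np.array([np.cos(a),np.sin(a)]);ty=np.array([np.sin(a),-np.cos(a)])
for xs in(12,20):
  for off in(30,46,30+8-17):
    P=C+xs/1e3*e+off/1e3*n;D=P-T[:2];print(xs,off,P.round(4),'tool d',(D@tx).round(4),(D@ty).round(4))
print('tool R y check: z',T[2])
E
```

```text
[[0.7268 0.0932 0.003 ]
 [0.8289 0.1377 0.003 ]]
12 30 [0.6868 0.1235] tool d -0.0727 0.0401
12 46 [0.7027 0.1253] tool d -0.0682 0.0555
12 21 [0.6779 0.1225] tool d -0.0751 0.0315
20 30 [0.6877 0.1156] tool d -0.0804 0.0423
20 46 [0.7036 0.1173] tool d -0.0759 0.0577
20 21 [0.6787 0.1146] tool d -0.0828 0.0337
tool R y check: z 0.2513484473320282
```

Emit:
servo_tool --pt "-0.04 0.03 0.03 0 0" --pt "-0.076 0.06 0.07 0 0" --pt "-0.076 0.06 0.12 0 0" --pt "-0.076 0.06 0.165 0 0" --pt "-0.076 0.06 0.205 0 0" --pt "-0.076 0.06 0.23 0 0" --pt "-0.076 0.06 0.242 0 0" --pt "-0.076 0.06 0.248 0 0" --pt "-0.076 0.06 0.248 0 0"

```text
time: 3.65
tool_pos: [0.707, 0.1151, 0.004]
tool_rot: [0.0, 0.766, 0.643, 0.0]
ft_force: [1.0, 0.0, 0.1]
gripper_width: -0.0001
grip_force: 0.0
```

Emit:
servo_tool --pt "0 -0.007 0 0 0" --pt "0 -0.012 0 0 0" --pt "0 -0.016 0 0 0" --pt "0 -0.02 0 0 0" --pt "0 -0.024 0 0 0" --pt "0 -0.028 0 0 0" --pt "0 -0.028 0 0 0" --pt "0 -0.018 0 0 0" --pt "0 -0.018 -0.04 0 0" --pt "0.03 -0.03 -0.08 0 0" --pt "0.06 -0.05 -0.12 0 0" --pt "0.09 -0.065 -0.15 0 0.025" --pt "0.11 -0.07 -0.18 0 0.025" --pt "0.12 -0.07 -0.2 0 0.025" --pt "0.12 -0.07 -0.2 0 0.025"

```text
time: 5.15
tool_pos: [0.6605, 0.2476, 0.2067]
tool_rot: [0.001, 0.765, 0.644, 0.003]
ft_force: [1.0, 0.1, -0.1]
gripper_width: 0.0249
grip_force: 0.0
```

```bash
python3 look.py w2; python3 - <<'E'
from h import *
c,p,d=cap('top')
for n,u,z in(('short',(315,212),.034),('a',(370,175),.044),('far',(407,229),.054)):
    g=p[u[1]-8:u[1]+9,u[0]-8:u[0]+9].max(2)
    k,l,st,ce=cv2.connectedComponentsWithStats((g<45).astype(np.uint8))
    i=1+st[1:,4].argmax();uv=ce[i]+[u[0]-8,u[1]-8]
    print(n,st[i,4],uv.round(1),onz(c,uv,z)[0].round(4))
E
```

```text
t 5.15 tcp [0.6605 0.2476 0.2067] xang 80.2 F [ 1.   0.1 -0.1]
shim rect [0.6397 0.1382] [0.1118 0.0637] 86.86904907226562 [[0.6050000190734863, 0.08399999886751175], [0.6679999828338623, 0.08100000023841858], [0.675000011920929, 0.19200000166893005], [0.6110000014305115, 0.19599999487400055]] z [-0.     0.009  0.024]
head -93.1 foot in shim x,y 0.117 -0.0114
cap [0.6229 0.0227] 0.0156 z 0.0332 526
short 78 [314.4 211.2] [0.6236 0.023  0.034 ]
a 93 [368.9 174.8] [ 0.7217 -0.1228  0.044 ]
far 24 [406.2 225.8] [ 0.5841 -0.2203  0.054 ]
```

View pics/w2.png

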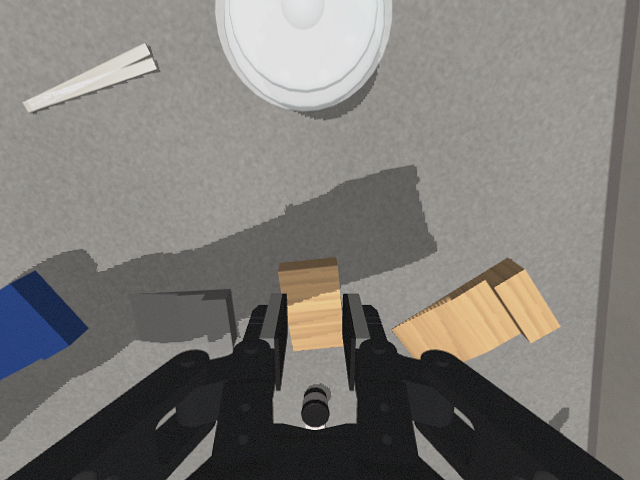

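The shim is now at about heading -93° and roughly aimed at the foot, with the cap visible between the fingers at (316,405). Next I'll go down behind the heel, aligned with the line from the heel to the foot.

Emit:
servo_tool --pt "-0.037 -0.0092 0.04 -3.1 0.025" --pt "-0.037 -0.0092 0.085 -3.1 0.025" --pt "-0.037 -0.0092 0.13 -3.1 0.025" --pt "-0.037 -0.0092 0.165 -3.1 0.025" --pt "-0.037 -0.0092 0.19 -3.1 0.025" --pt "-0.037 -0.0092 0.2 -3.1 0.025" --pt "-0.037 -0.0092 0.204 -3.1 0.025" --pt "-0.037 -0.0092 0.204 -3.1 0.025"

```text
time: 6.05
tool_pos: [0.6423, 0.2083, 0.0001]
tool_rot: [-0.0, 0.749, 0.663, -0.001]
ft_force: [-2.9, -1.2, 7.6]
gripper_width: 0.025
grip_force: 3.2
```

Emit:
servo_tool --pt "0 0 -0.004 0 0.025" --pt "0 0 -0.004 0 0.025"

```text
time: 6.25
tool_pos: [0.6439, 0.2094, 0.0041]
tool_rot: [0.0, 0.749, 0.663, 0.001]
ft_force: [0.4, -0.5, 1.2]
gripper_width: 0.0248
grip_force: 0.0
```

```bash
python3 look.py w3 "(.6225,.020)"
```

```text
t 6.25 tcp [0.6439 0.2094 0.0041] xang 83.1 F [ 0.4 -0.5  1.2]
shim rect [0.6402 0.1727] [0.0527 0.0394] 80.86260223388672 [[0.6169999837875366, 0.15000000596046448], [0.6549999713897705, 0.14399999380111694], [0.6639999747276306, 0.19599999487400055], [0.625, 0.20200000703334808]] z [0.    0.023 0.024]
head -99.1 foot in shim x,y 0.1536 0.0068
```

View pics/w3.png

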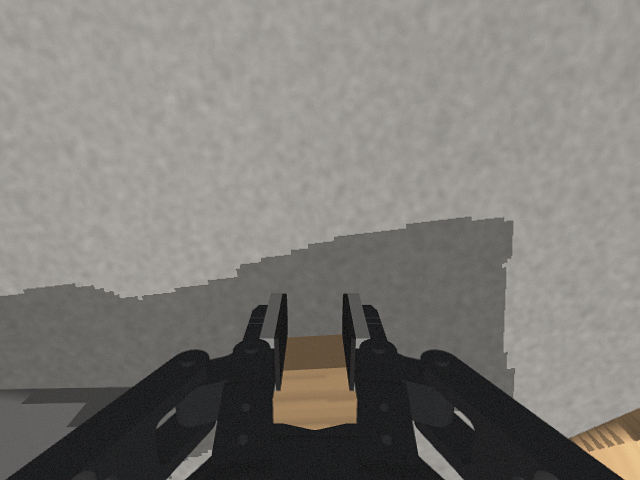

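Emit:
servo_tool --pt "-0.005 0 0 0 0.025" --pt "-0.01 0 0 0 0.025" --pt "-0.016 0 0 0 0.025" --pt "-0.022 0 0 0 0.025" --pt "-0.029 0 0 0 0.025" --pt "-0.036 0 0 0 0.025" --pt "-0.042 0 0 0 0.025" --pt "-0.046 0 0 0 0.025" --pt "-0.046 0 0 0 0.025"

```text
time: 7.2
tool_pos: [0.6375, 0.1633, 0.0034]
tool_rot: [0.0, 0.749, 0.663, -0.0]
ft_force: [-0.4, 0.0, 0.6]
gripper_width: 0.0248
grip_force: 0.0
```

```bash
python3 look.py w4 "(.6225,.020)"; python3 - <<'E'
from h import *
c,p,d=cap('scene','s4')
cv2.imwrite('pics/s4c.png',cv2.resize(p[200:400,180:440,::-1],None,fx=3,fy=3,interpolation=cv2.INTER_CUBIC)[:600])
c,p,d=cap('top','t4')
print(pix(c,[(.6225,.02,0),(.63,.14,.01)]).round(1))
cv2.imwrite('pics/t4c.png',cv2.resize(p[170:250,250:350,::-1],None,fx=6,fy=6,interpolation=cv2.INTER_CUBIC))
E
```

```text
t 7.2 tcp [0.6375 0.1633 0.0034] xang 83.0 F [-0.4  0.   0.6]
shim rect [0.6334 0.1266] [0.0525 0.0396] 81.84391784667969 [[0.6100000143051147, 0.10300000011920929], [0.6489999890327454, 0.09799999743700027], [0.6570000052452087, 0.15000000596046448], [0.6179999709129333, 0.1550000011920929]] z [0.    0.023 0.024]
head -98.2 foot in shim x,y 0.1071 0.0043
[[315.5 213. ]
 [271.7 209.6]]
```

View pics/s4c.png

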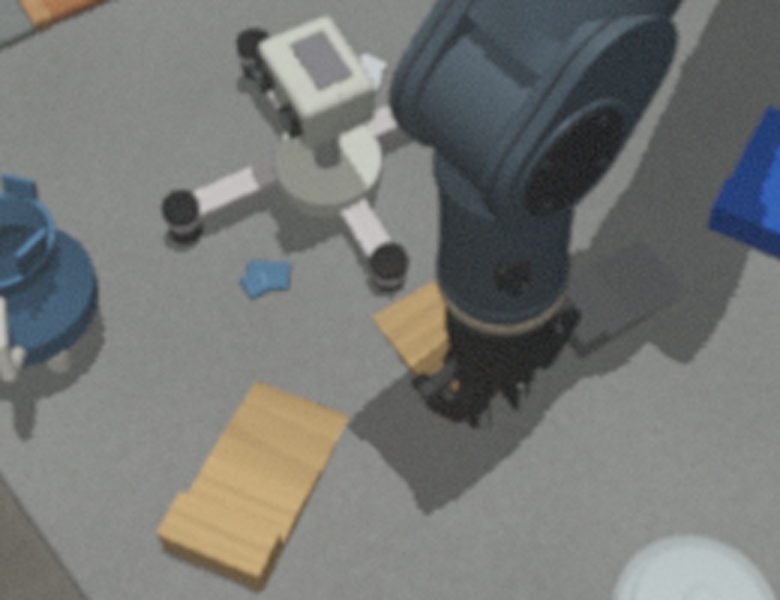

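The shim is square against the fingers and its nose edge lies just in front of the short foot, at crop pixel (387,280). Now I'll drive it under.

Emit:
servo_tool --pt "-0.008 0 0 0 0.025" --pt "-0.014 0 0 0 0.025" --pt "-0.019 0 0 0 0.025" --pt "-0.024 0 0 0 0.025" --pt "-0.029 0 0 0 0.025" --pt "-0.034 0 0 0 0.025" --pt "-0.039 0 0 0 0.025" --pt "-0.044 0 0 0 0.025" --pt "-0.049 0 0 0 0.025" --pt "-0.054 0 0 0 0.025" --pt "-0.059 0 0 0 0.025" --pt "-0.064 0 0 0 0.025" --pt "-0.07 0 0 0 0.025"

```text
time: 8.65
tool_pos: [0.629, 0.0945, 0.0033]
tool_rot: [-0.0, 0.748, 0.663, -0.0]
ft_force: [0.5, 2.9, -0.7]
gripper_width: 0.0251
grip_force: 1.4
```

```bash
python3 look.py w5 "(.6225,.020)"; python3 - <<'E'
from h import *
c,p,d=cap('scene','s5')
a=cv2.resize(p[215:365,220:420,::-1],None,fx=4,fy=4,interpolation=cv2.INTER_CUBIC)
cv2.imwrite('pics/s5c.png',a[:600,:800])
E
```

```text
t 8.65 tcp [0.629  0.0945 0.0033] xang 83.1 F [ 0.5  2.9 -0.7]
shim rect [0.6255 0.058 ] [0.053  0.0399] 80.1844711303711 [[0.6010000109672546, 0.03500000014901161], [0.640999972820282, 0.028999999165534973], [0.6499999761581421, 0.08100000023841858], [0.6100000143051147, 0.08799999952316284]] z [0.001 0.022 0.024]
head -99.8 foot in shim x,y 0.038 0.0035
```

View pics/s5c.png

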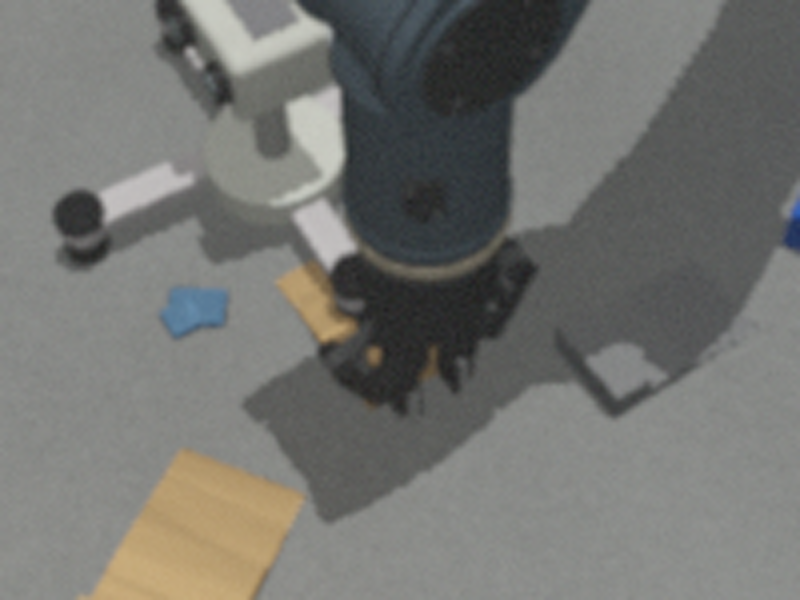

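The shim is under the foot, which is partway up the ramp. Before the last push I'll check in the top view that the stand hasn't slid.

```bash
cat > stand.py <<'E'
from h import *
c,p,d=cap('top')
for n,u,z in(('a',(370,175),.044),('far',(407,229),.054),('short',(315,212),.044)):
    g=p[u[1]-8:u[1]+9,u[0]-8:u[0]+9].max(2)
    k,l,st,ce=cv2.connectedComponentsWithStats((g<45).astype(np.uint8))
    if k<2: print(n,'none');continue
    i=1+st[1:,4].argmax();uv=ce[i]+[u[0]-8,u[1]-8]
    v=np.argwhere(l==i)+[u[1]-8,u[0]-8];zz=bydepth(c,v[:,::-1],d[v[:,0],v[:,1]])[:,2]
    print(n,st[i,4],uv.round(1),onz(c,uv,z)[0].round(4),'z',np.median(zz).round(4),np.percentile(zz,80).round(4))
E
python3 stand.py
```

```text
a 90 [370.2 174.8] [ 0.7217 -0.1262  0.044 ] z 0.0452 0.0479
far 54 [408.4 227.7] [ 0.5791 -0.2261  0.054 ] z 0.0452 0.0475
short 29 [316.1 208.9] [0.6288 0.0184 0.044 ] z 0.0451 0.0464
```

Emit:
servo_tool --pt "-0.004 0 0 0 0.025" --pt "-0.008 0 0 0 0.025" --pt "-0.012 0 0 0 0.025" --pt "-0.015 0 0 0 0.025" --pt "-0.018 0 0 0 0.025" --pt "-0.02 0 0 0 0.025" --pt "-0.02 0 0 0 0.025"

```text
time: 9.5
tool_pos: [0.6268, 0.0756, 0.0033]
tool_rot: [-0.0, 0.748, 0.663, 0.0]
ft_force: [0.0, 4.0, -0.5]
gripper_width: 0.0248
grip_force: 2.5
```

```bash
python3 look.py w6 "(.6225,.020)"; python3 stand.py
```

```text
t 9.5 tcp [0.6268 0.0756 0.0033] xang 83.1 F [ 0.   4.  -0.5]
shim rect [0.6222 0.0416] [0.0493 0.0399] 85.09479522705078 [[0.6000000238418579, 0.01899999938905239], [0.6399999856948853, 0.014999999664723873], [0.6439999938011169, 0.06400000303983688], [0.6039999723434448, 0.06800000369548798]] z [0.    0.023 0.024]
head -94.9 foot in shim x,y 0.0215 0.0021
a 92 [370.  174.8] [ 0.7217 -0.1257  0.044 ] z 0.0459 0.0481
far 72 [408. 229.] [ 0.5756 -0.2249  0.054 ] z 0.0447 0.0472
short 113 [313.1 210.9] [0.6232 0.0264 0.044 ] z 0.0463 0.3758
```

Emit:
servo_tool --pt "-0.002 0 0 0 0.025" --pt "-0.002 0 0 0 0.025" --pt "0.01 0 0 0 0.025" --pt "0.03 0 -0.01 0 0.025" --pt "0.06 0 -0.05 0 0.06" --pt "0.1 0 -0.09 0 0.06" --pt "0.14 0 -0.13 0 0.06" --pt "0.165 0 -0.17 0 0.06" --pt "0.17 0 -0.205 0 0.06" --pt "0.17 0 -0.205 0 0.06" --pt "0.17 0 -0.205 0 0.06"

```text
time: 10.7
tool_pos: [0.6474, 0.2438, 0.2092]
tool_rot: [0.001, 0.748, 0.663, 0.001]
ft_force: [0.1, -0.8, -1.1]
gripper_width: 0.0597
grip_force: 0.0
```

```bash
python3 look.py w7 "(.6225,.020)"; python3 stand.py; python3 - <<'E'
from h import *
c,p,d=cap('scene','s7')
a=cv2.resize(p[180:360,200:400,::-1],None,fx=3,fy=3,interpolation=cv2.INTER_CUBIC)
cv2.imwrite('pics/s7c.png',np.hstack([a,cv2.imread('pics/w7.png')[0:480:1,220:420][:, :].repeat(1,0) if 0 else cv2.copyMakeBorder(cv2.imread('pics/w7.png')[230:480,220:420],0,290,0,0,cv2.BORDER_CONSTANT)])[:600,:800])
E
```

```text
t 10.7 tcp [0.6474 0.2438 0.2092] xang 83.1 F [ 0.1 -0.8 -1.1]
shim rect [0.6248 0.0304] [0.0669 0.0605] 82.89165496826172 [[0.5910000205039978, 0.0010000000474974513], [0.6510000228881836, -0.007000000216066837], [0.6589999794960022, 0.05999999865889549], [0.5989999771118164, 0.06700000166893005]] z [0.    0.02  0.024]
head -97.1 foot in shim x,y 0.0106 -0.001
cap [0.6223 0.0195] 0.0157 z 0.0429 566
a 83 [370.1 174.5] [ 0.7226 -0.126   0.044 ] z 0.0451 0.0471
far 52 [408.7 227.9] [ 0.5785 -0.2267  0.054 ] z 0.0451 0.0474
short 22 [316.3 208.7] [0.6292 0.0179 0.044 ] z 0.0461 0.0479
```

View pics/s7c.png

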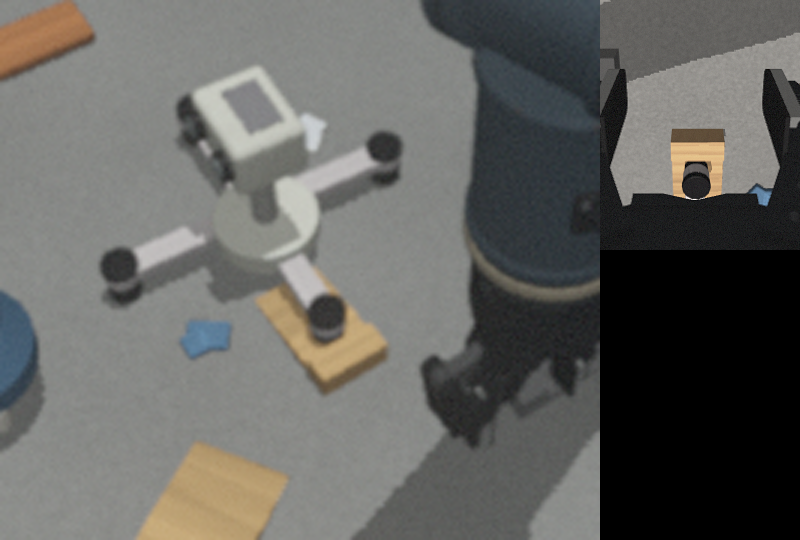

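The stand is level: its short cap is 43 mm high and the foot sits at shim x ≈ -10 mm. In the crop, the foot stands on the flat in front of the heel at (327,325). Next I'll go high over the stand to the far cap, turned so the camera stays clear of the scanner head.

Emit:
servo_tool --pt "0 0 -0.05 0 0" --pt "0 0 -0.1 8 0" --pt "-0.03 0 -0.14 16 0" --pt "-0.08 -0.002 -0.14 24 0" --pt "-0.13 -0.003 -0.14 32 0" --pt "-0.18 -0.004 -0.14 40 0" --pt "-0.23 -0.005 -0.14 48 0" --pt "-0.28 -0.006 -0.14 56 0" --pt "-0.33 -0.008 -0.14 64 0" --pt "-0.38 -0.009 -0.14 72 0" --pt "-0.43 -0.01 -0.14 80 0" --pt "-0.46 -0.011 -0.14 88 0" --pt "-0.475 -0.011 -0.12 93 0" --pt "-0.475 -0.011 -0.08 93 0" --pt "-0.475 -0.011 -0.05 93 0" --pt "-0.475 -0.011 -0.05 93 0"

```text
time: 12.45
tool_pos: [0.5769, -0.2254, 0.2535]
tool_rot: [-0.001, 0.996, -0.087, -0.004]
ft_force: [-0.1, 0.5, -0.2]
gripper_width: -0.0003
grip_force: 0.0
```

```bash
python3 - <<'E'
from h import *
s=monitor.state();c,p,d=cap('wrist','w8');T=s['tool_pos'];R=s['tool_rot']
a=2*np.arctan2(R[2],R[1]);print(T.round(4),np.degrees(a).round(1),np.round(s['ft_force'],1))
m=((p.max(2)<50)&(d>0));v=np.argwhere(m);P=bydepth(c,v[:,::-1],d[v[:,0],v[:,1]])
k=(abs(P[:,2]-.042)<.012)&(np.hypot(*(P[:,:2]-[.579,-.226]).T)<.035);q=P[k];print(k.sum(),v[k].mean(0)[::-1].round())
if k.sum()>20:
  q=q[q[:,2]>.039];cc,r=cv2.minEnclosingCircle(q[:,:2].astype(np.float32));print(np.round(cc,4),round(r,4),np.median(q[:,2]).round(4))
  D=np.array(cc)-T[:2];print('tool',(D@[np.cos(a),np.sin(a)]).round(4),(D@[np.sin(a),-np.cos(a)]).round(4))
for x in finder.recognise('far_cap','wrist')[:3]: print(x,onz(c,x['location'],.044)[0].round(4))
E
```

```text
[ 0.5769 -0.2254  0.2535] -10.0 [-0.1  0.5 -0.2]
717 [316. 205.]
[ 0.5761 -0.2271] 0.0157 0.0432
tool -0.0005 0.0018
```

View pics/w8.png

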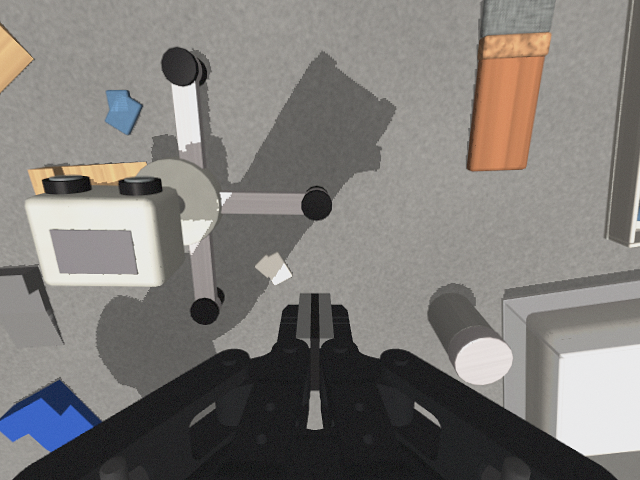

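The far cap is at pixel (317,203), 43 mm high and directly below the tool. I'll go down onto it in two stages.

Emit:
servo_tool --pt "0 0.002 0.05 0 0" --pt "0 0.002 0.1 0 0" --pt "0 0.002 0.145 0 0" --pt "0 0.002 0.175 0 0" --pt "0 0.002 0.195 0 0" --pt "0 0.002 0.203 0 0" --pt "0 0.002 0.205 0 0" --pt "0 0.002 0.205 0 0"

```text
time: 13.35
tool_pos: [0.5797, -0.2291, 0.0548]
tool_rot: [0.0, 0.996, -0.086, 0.001]
ft_force: [0.8, -0.2, 0.5]
gripper_width: -0.0001
grip_force: 0.0
```

Emit:
servo_tool --pt "0 0 0.001 0 0" --pt "0 0 0.002 0 0" --pt "0 0 0.003 0 0" --pt "0 0 0.004 0 0" --pt "0 0 0.004 0 0"

```text
time: 13.85
tool_pos: [0.5788, -0.2284, 0.0493]
tool_rot: [-0.0, 0.996, -0.086, -0.0]
ft_force: [0.7, 0.2, -0.5]
gripper_width: 0.0001
grip_force: 0.0
```

Emit:
servo_tool --pt "-0.003 -0.001 0.002 0 0" --pt "-0.003 -0.001 0.004 0 0" --pt "-0.003 -0.001 0.005 0 0" --pt "-0.003 -0.001 0.006 0 0" --pt "-0.003 -0.001 0.006 0 0" --pt "-0.003 -0.001 0.006 0 0"

```text
time: 14.45
tool_pos: [0.5758, -0.2269, 0.0441]
tool_rot: [-0.0, 0.996, -0.086, 0.0]
ft_force: [-2.8, 3.1, 10.7]
gripper_width: -0.0
grip_force: 5.7
```

Emit:
servo_tool --pt "0 0 0.0007 0 0" --pt "0 0 0.0007 0 0" --pt "0 0 0.0007 0 0" --pt "0 0 0.0007 0 0" --pt "0 0 0.0007 0 0"

```text
time: 14.95
tool_pos: [0.5758, -0.2269, 0.0441]
tool_rot: [-0.001, 0.996, -0.086, 0.0]
ft_force: [-6.0, 3.1, 18.7]
gripper_width: 0.0001
grip_force: 9.1
```

The cap held at 44.1 mm under 19 N, so the stand doesn't rock. Now I'll let go.

Emit:
servo_tool --pt "0 0 -0.002 0 0" --pt "0 0 -0.006 0 0" --pt "0 0 -0.03 0 0" --pt "0 0 -0.07 0 0" --pt "0 0 -0.12 0 0" --pt "0 0 -0.17 0 0" --pt "0 0 -0.21 0 0" --pt "0 0 -0.21 0 0" --pt "0 0 -0.21 0 0" --pt "0 0 -0.21 0 0"

```text
time: 15.95
tool_pos: [0.5756, -0.2264, 0.2513]
tool_rot: [-0.0, 0.996, -0.086, -0.001]
ft_force: [-0.4, 0.7, -0.4]
gripper_width: -0.0002
grip_force: 0.0
```

```bash
python3 stand.py; python3 - <<'E'
from h import *
c,p,d=cap('scene')
cv2.imwrite('pics/s9c.png',cv2.resize(p[180:380,200:440,::-1],None,fx=3,fy=3,interpolation=cv2.INTER_CUBIC))
c,p,d=cap('wrist')
m=((p.max(2)<50)&(d>0));v=np.argwhere(m);P=bydepth(c,v[:,::-1],d[v[:,0],v[:,1]])
k=(abs(P[:,2]-.042)<.014)&(np.hypot(*(P[:,:2]-[.576,-.227]).T)<.035);q=P[k];q=q[q[:,2]>.039];print(np.round(cv2.minEnclosingCircle(q[:,:2].astype(np.float32))[0],4),np.median(q[:,2]))
E
```

```text
a 91 [370.  174.8] [ 0.7218 -0.1257  0.044 ] z 0.046 0.0482
far 159 [408.5 229.4] [ 0.5747 -0.2263  0.054 ] z 0.3217 0.6754
short 27 [316.4 208.7] [0.6292 0.0178 0.044 ] z 0.0453 0.0476
[ 0.5759 -0.227 ] 0.04317227236344234
```

View pics/s9c.png

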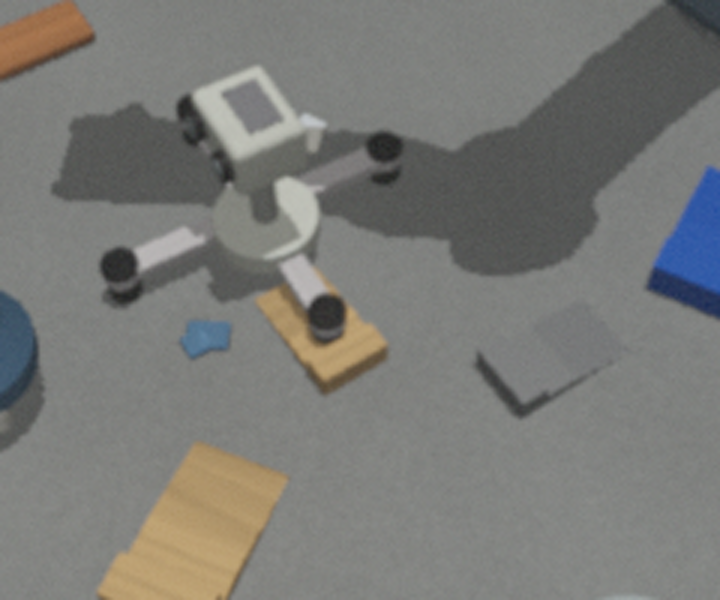

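The foot is still on the shim's flat at crop pixel (327,325). The stand is level and in place, and the gripper is clear of everything.

```bash
python3 -c "
from station import arm
print(arm.job_done())"
```

```text
the job is handed in; nothing more can be done
None
```

The job is handed in: the small wooden shim is under the short foot, the stand is level and in its place, and the far cap held at 44 mm under a press of about 19 N before I let go.

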